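# Unscrew the spares jar behind its sliding guard

## Task

Slide the clear guard with the red handle fully open, then unscrew the green cap of the spares jar anticlockwise, stopping once the threads let go, while the jar stays down in its pocket. Lift the cap straight up and finish while still holding it level, with its lower edge about two centimetres above the jar's mouth and centred over it; leave the slide rule, set square, iron weight and loose cursor alone.

Things in the scene. Friction and masses are not known exactly. Their poses are not given: they have to be found in the camera images.
- keeper: Fixed open frame, 200 mm (its x) by 380 mm (its y), base 8 mm thick, guard rails along y at x = +-94 mm, tops 120 mm above the work surface. Origin: centre of its underside, z up. The jar stands at x 0, y -95 mm in a square black pocket (walls 22 mm high, 1.5 mm play each side) that braces it against turning but does not hold it down.
- guard (a joint): Sliding level clear acrylic guard, 196 x 170 x 5 mm, underside 120 mm above the work surface: 0 m = shut over the jar, 0.175 m = fully open (hard stop), grows along keeper +y. About 1.5 N of friction; stays where it is left. Starts 0 to 20 mm open.
- guard_handle (a point): Centre of the guard's red upright fin handle, 50 mm along keeper x, 16 mm along keeper y, rising 36 mm above the panel; this point is 143 mm above the work surface and 18 mm below the fin's top. Axes as the keeper's.
- jar: Loose clear glass jar, about 0.45 kg, square body 72 x 72 x 52 mm, round neck of radius 20 mm (25 mm over its three short thread ramps) up to 84 mm. Origin: centre of its underside (8 mm above the work surface when seated), z up, axes as the keeper's. Until the threads let go, a pull on the cap lifts the whole jar.
- jar_mouth (a point): Centre of the jar's mouth, 84 mm above the jar's underside (92 mm above the work surface). Axes as the jar's. The cap's sprung liner presses on it with about 15 N, so the cap resists turning with about 0.3 N m, and lifts about 2 mm when the threads let go.
- cap_center (a point): Centre of the green cap (60 mm across, 27 mm high, 0.07 kg), half-way up, 89 mm above the work surface when shut. z up; x along the white stripe on top. Shut, x is 14 to 30 degrees anticlockwise (from above) of the jar's x; threads let go at about 72 degrees, so after a turn of 42 to 58; from about 110 the next threads block it.
- slide_rule: Loose mahogany slide rule, about 300 x 45 x 11 mm, behind the keeper; leave alone. Origin under its centre, length along y.
- set_square: Loose brass set square, about 90 x 130 x 4 mm, beside the keeper; leave alone. Origin under its middle.
- weight: Loose black cast-iron document weight, 68 mm across, 58 mm high with its knob; leave alone. Origin under its centre.
- cursor: Loose clear acrylic cursor with two steel edges, 34 x 54 x 7 mm; leave alone. Origin under its centre.

How it is judged:
By the outcome, as a careful person would: the job done as asked, in the order asked, and still so for the second after the job is handed in, while the arm keeps its last pose, push and grip.
It also fails if it takes over 45 s, if anything falls off the work surface, if the arm or the gripper's body presses on something with over 40 N, if the wrist force passes 120 N, or if a joint passes its speed limit or range.

## Robot

A 6-joint arm with a two-finger parallel gripper is mounted at the origin on the work surface. World frame = base frame: x ahead of the robot, y to its left, z up, the work surface at z = 0. Lengths are in mm, angles in rad, forces in N, time in s.
With the tool pointing down it reaches from about 300 to 775 mm from the base axis. Payload 14.6 kg.
Tool frame: the origin (TCP) lies on the centre line of the jaws, within the pads' length; the fingertips stand 8 mm ahead of it and the grasp point (between the pads) lies 11 mm behind it; z points along the fingers, y is the direction in which the jaws open and shut (so a half turn about z gives the same grasp; the last joint's range is limited). The gripper opens to 94 mm and grips with 3 to 60 N. Pads are 16 mm wide; open, the fingers measure 119 mm over their backs; the gripper's body (75 mm by 177 mm) begins 78 mm behind the grasp point.
Start: joints at [-0.067, 0.3, 1.521, -0, 1.321, -0.067], TCP at [549.99, -0.002, 213.446] pointing down, gripper open.
Joint ranges: [-3.03, 3.03], [-0.79, 2.21], [0.23, 2.52], [-1.04, 4.18], [0, 3.07], [-2.55, 2.55]. Speed limits (rad/s): [2.22, 2.22, 2.57, 3.14, 3.14, 3.14].

## Interface

Orientations are given as [roll, pitch, yaw] about the fixed x, y, z axes, in that order (R = Rz(yaw) Ry(pitch) Rx(roll)).
In Python, from cell import read_state, cams, manip gives the robot as it stands.
- The arm moves only by the shell command python3 -m handwheel 'ROWS' [OPENING] [FORCE]. ROWS is JSON, a list of rows, each a list of 4 numbers: the shift along the tool's x, y, z in m, then the turn about the tool's z in degrees. In form: [[dx, dy, dz, turn], ...]. A call has 1 to 5 rows; each row is the pose to reach, as a shift and turn from the pose measured when the call began, along the tool's axes at that moment; what a row does not reach only later rows make up. A row lasts 1/8 s, in which the tool goes at most 62.5 mm and 10.7 degrees, less where a joint would pass 70% of its speed; a pose out of reach is approached as far as the arm can. A call with a gripper value outside its range is refused whole. OPENING is the closure, from 0 (fully open) to 1 (shut), set as the call begins (- or left out, the last holds). The fingers move at their own pace and stop on an object; FORCE is the grip in N (left out, the last holds). Time passes only in rows, so rows that repeat a pose let the fingers close. It gives the time, the measured TCP pose, the force and the opening at its end, in the units of the state.
- read_state(): the state, without advancing time (a new reading comes with each control period).
- cams.camera(name): name is "scene" or "side" or "wrist"; returns the picture (400x640x3 uint8, red, green, blue); there is no depth.
- cams.get_calibration(name): a dict with "vertical_fov" (degrees; the focal length in pixels is half the picture's height over the tangent of half this angle, whatever the lens; pixels are square), "cx", "cy" (the principal point, pixels), "R" (3x3) and "t" (3): a world point X has camera coordinates R X + t. Camera axes: x right, y down, z forward; pixel columns grow to the right and rows downward; lengths in mm; the calibration is good to about 2 mm. A picture is of the moment at which its call begins: read the wrist's pose just before it. get_calibration takes no time and is no camera call; for the wrist camera it gives the pose at the moment of the call.
- manip.sign_off(): hands the job in, once; it reports no verdict.
The state is a dict: "clock": time; "joints": joint angles; "qd": joint speeds; "effort": joint torques, N m; "eef_pos": TCP position; "eef_rot": TCP orientation; "wrist_force": force on the tool from outside, world axes, zero at the start; "moment": the same for the moment, N m; "finger_gap": finger opening in mm.
Only numpy, scipy, OpenCV 4.12 (cv2) and the standard library are available. Lean on these libraries where they do the work, as an engineer would, in place of code of your own. Each camera call takes 0.05 s, during which the arm holds its last target. There are 200 camera calls.

## Working session

There is one attempt and no reset: what is moved stays moved. The work goes in short steps, Python scripts to look and compute and a shell command to move; the robot and the scene stay as the last step left them, time stands still between calls to the robot, and variables do not carry over. Pictures are saved under pics/ and viewed, about 8 in all and at most 12, crops included, and the job is handed in when it is done.

```bash
mkdir -p pics; ls; cat > h.py <<'E'
import numpy as np, cv2
from cell import read_state, cams, manip
def snap(name,fn):
    c=cams.get_calibration(name); im=np.array(cams.camera(name))
    cv2.imwrite('pics/'+fn,im[:,:,::-1]); np.savez('pics/'+fn+'.npz',im=im,R=c['R'],t=c['t'],fov=c['vertical_fov'],cx=c['cx'],cy=c['cy'])
    return im
def load(fn): return np.load('pics/'+fn+'.npz')
def ray(d,u,v):
    f=200/np.tan(np.radians(d['fov'])/2); R=d['R']; o=-R.T@d['t']
    return o, R.T@np.array([(u-d['cx'])/f,(v-d['cy'])/f,1.])
def onz(d,u,v,z):
    o,r=ray(d,u,v); return o+r*(z-o[2])/r[2]
def proj(d,X):
    f=200/np.tan(np.radians(d['fov'])/2); p=d['R']@np.array(X)+d['t']; return f*p[:2]/p[2]+[d['cx'],d['cy']]
E
python3 - <<'E'
from h import *
s=read_state();print(s)
ims=[snap(n,n+'0.png') for n in('scene','side','wrist')]
cv2.imwrite('pics/a.png',np.vstack([ims[0],ims[1]])[:,:,::-1][:, :])
for n in('scene','side','wrist'):
    d=load(n+'0.png');print(n,-d['R'].T@d['t'],d['fov'],ims[0].shape)
    h=cv2.cvtColor(d['im'],cv2.COLOR_RGB2HSV)
    g=cv2.inRange(h,(40,80,40),(85,255,255)); r=cv2.inRange(h,(0,150,80),(6,255,255))|cv2.inRange(h,(174,150,80),(180,255,255))
    for nm,m in(('green',g),('red',r)):
        N,l,st,ce=cv2.connectedComponentsWithStats(m)
        for i in range(1,N):
            if st[i,4]>40: print(nm,st[i],ce[i])
E
```

```text
pics
{'clock': 0.0, 'joints': array([-6.66118143e-02,  3.00450446e-01,  1.52160404e+00,  1.07574002e-05,
        1.32070612e+00, -6.66107050e-02]), 'qd': array([ 0.00010821,  0.00066187,  0.00018166, -0.00080798, -0.0007565 ,
        0.00137842]), 'effort': array([-1.53750298e-03, -5.31805658e+01, -3.52735734e+01,  7.07558286e-02,
        2.43994006e-02, -4.79655944e-05]), 'eef_pos': array([5.49735362e+02, 1.09663581e-02, 2.12887946e+02]), 'eef_rot': array([-3.14042799e+00, -8.81367749e-05,  1.57079250e+00]), 'wrist_force': array([-0.28342603, -0.01249326, -0.21914965]), 'moment': array([-0.0077431 , -0.02565098, -0.0244486 ]), 'finger_gap': 94.11084492917024}
scene [ 974.94529153  385.32969184 1039.09669006] 46.96733651107806 (400, 640, 3)
red [266 169  31  46  97] [280.70103093 192.29896907]
red [331 179  38  67 135] [348.26666667 215.07407407]
red [332 189  13  18 106] [337.93396226 197.64150943]
side [236.81156733 822.01233162 715.14874898] 50.235112071212136 (400, 640, 3)
red [318 191  19  14 230] [327.43478261 197.79565217]
wrist [550.40343534  70.32384473 384.3871163 ] 70.23664019869567 (400, 640, 3)
red [ 208   76  219   66 1292] [320.31578947 107.49845201]
red [ 294  133   63   32 1125] [325.58044444 148.54933333]
red [439 252  17   8  75] [447.24       254.94666667]
red [303 265  98  24 438] [354.15068493 277.41324201]
```

View pics/scene0.png

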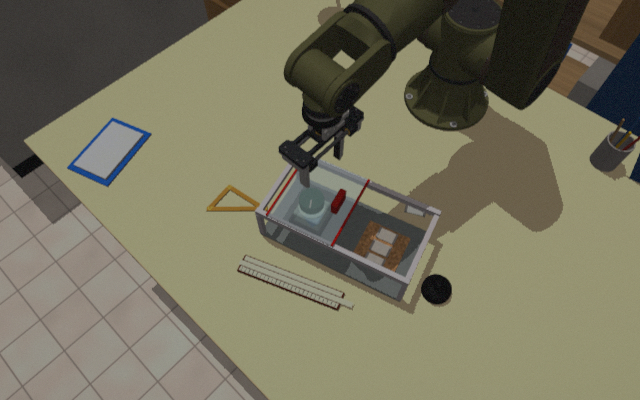

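View pics/wrist0.png

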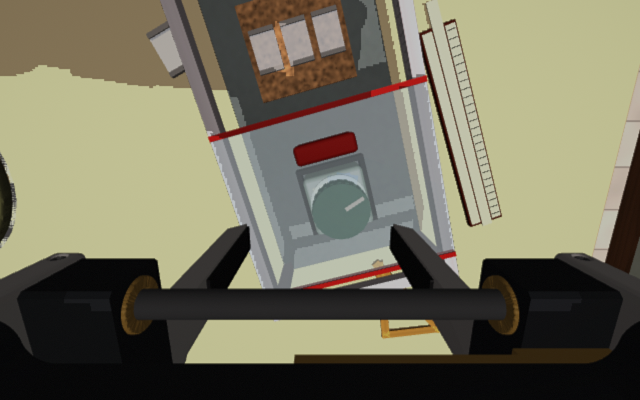

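The scene view shows the keeper with its guard shut and the handle at about (339,201). In the wrist view the handle is at (325,148), the guard edges run (212,138)-(427,78) and (285,290)-(455,253), the cap is at (341,209), and its stripe runs from the centre to (365,200).

```bash
python3 - <<'E'
from h import *
d=load('wrist0.png')
print(d['R'])
h=cv2.cvtColor(d['im'],cv2.COLOR_RGB2HSV)
for p in [(325,148),(341,205),(360,204)]: print(p,h[p[1],p[0]],d['im'][p[1],p[0]])
a,b=onz(d,210,139,125),onz(d,427,78,125); k=b-a; print('far edge',a,b,np.linalg.norm(k),np.degrees(np.arctan2(k[1],k[0])))
# fin top blob: bright part
r=cv2.inRange(h,(0,150,60),(8,255,255))|cv2.inRange(h,(172,150,60),(180,255,255)); r[:128]=0;r[170:]=0;r[:,:285]=0;r[:,365:]=0
c=max(cv2.findContours(r,0,1)[0],key=cv2.contourArea); box=cv2.boxPoints(cv2.minAreaRect(c));print(box)
print([onz(d,*p,161).round(0) for p in box])
m=cv2.inRange(h,(70,30,60),(100,90,140)); m[:170]=0;m[245:]=0;m[:,:300]=0;m[:,380:]=0
c=max(cv2.findContours(cv2.morphologyEx(m,cv2.MORPH_OPEN,np.ones((5,5))),0,1)[0],key=cv2.contourArea);e=cv2.fitEllipse(c);print(e, onz(d,*e[0],102))
w=cv2.inRange(h,(0,0,150),(180,60,255)); 
print('cap top', [onz(d,u,v,102.5).round(1) for u,v in((341,209),(346,210),(365,200),(312,209),(370,205))])
s=load('side0.png');sc=load('scene0.png')
print(onz(s,327.4,197.8,150),onz(sc,339,201,150))
sub=d['im'][130:300,270:470]; cv2.imwrite('pics/c1.png',cv2.resize(sub[:,:,::-1],None,fx=3.5,fy=3.5,interpolation=cv2.INTER_CUBIC))
E
```

```text
[[ 9.99998289e-01  3.15927351e-04 -1.82265821e-03]
 [ 7.47602830e-04 -9.70278600e-01  2.41989420e-01]
 [-1.69203518e-03 -2.41990369e-01 -9.70277176e-01]]
(325, 148) [  1 226 104] [104  15  12]
(341, 205) [ 83  44 117] [ 97 117 112]
(360, 204) [ 81  44 116] [ 96 116 110]
far edge [452.10951208  62.28511237 125.        ] [641.0024887  112.94431326 125.        ] 195.568175453745 15.012870399712712
[[292.3231  147.1846 ]
 [352.8231  130.6846 ]
 [358.06155 149.8923 ]
 [297.56155 166.3923 ]]
[array([529.,  57., 161.]), array([575.,  70., 161.]), array([580.,  55., 161.]), array([533.,  42., 161.])]
((339.412841796875, 209.74925231933594), (54.946651458740234, 59.26555633544922), 158.61666870117188) [570.33631674  -9.73348213 102.        ]
cap top [array([571.9,  -8.8, 102.5]), array([577.1,  -9.9, 102.5]), array([596.2,   0.8, 102.5]), array([542.1,  -8.8, 102.5]), array([601.6,  -4.5, 102.5])]
[550.63701957  66.16367002 150.        ] [556.69525135  58.84004853 150.        ]
```

View pics/c1.png

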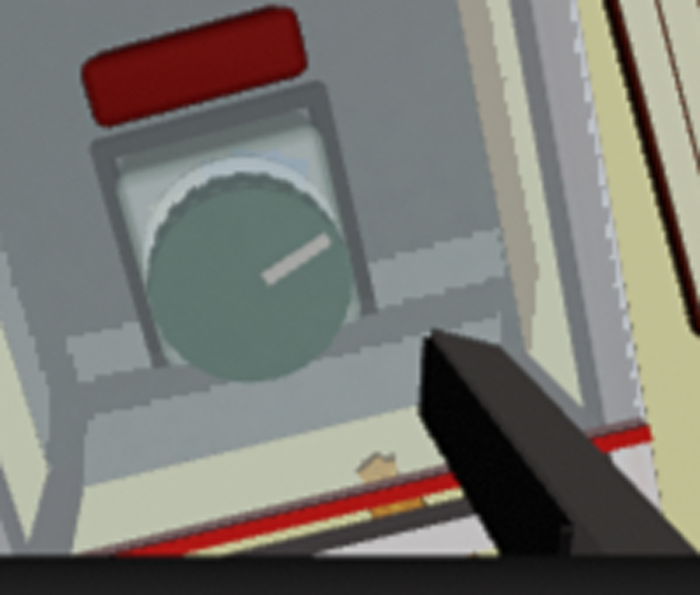

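Cross-checking the numbers: keeper yaw is 15.0°, with the guard edge measuring 195.6 mm against 196 nominal. The cap is at (572,-9) and its radius is right. The stripe is about 34° in world, so about 19° relative to the jar. The handle is at (554.5,56). I'll push the fin with closed fingers.

```bash
python3 -m handwheel '[[0.01,0.004,0,-8],[0.028,0.011,0.02,-15],[0.03,0.011,0.02,-15],[0.03,0.011,0.04,-15],[0.03,0.011,0.07,-15]]' 1 30; python3 -m handwheel '[[0,0,0,0]]'
```

```text
clock: 0.78
eef_pos: [561.2, 29.6, 143.8]
eef_rot: [3.14, 0.0, 1.829]
wrist_force: [-0.2, -0.7, 0.3]
finger_gap: 47.7
clock: 0.9
eef_pos: [560.3, 29.1, 142.8]
eef_rot: [-3.14, -0.0, 1.826]
wrist_force: [-0.1, -0.4, 0.3]
finger_gap: 37.5
```

```bash
python3 -m handwheel '[[0.01,0,0,0],[0.025,0,0,0],[0.05,0,0,0],[0.075,0,0,0],[0.1,0,0,0]]' 0.65; python3 -m handwheel '[[0.02,0,0,0],[0.04,0,0,0],[0.055,0,0,0],[0.062,0,0,0],[0.065,0,0,0]]'
```

```text
clock: 1.52
eef_pos: [534.7, 127.3, 143.9]
eef_rot: [-3.141, 0.0, 1.826]
wrist_force: [1.2, -2.2, 1.0]
finger_gap: 32.6
clock: 2.15
eef_pos: [518.8, 188.8, 144.2]
eef_rot: [-3.141, 0.004, 1.827]
wrist_force: [4.8, -24.3, 4.5]
finger_gap: 32.7
```

```bash
python3 -m handwheel '[[-0.015,0,0,0],[-0.025,0,-0.03,0],[-0.06,0,-0.065,0],[-0.11,0,-0.065,0],[-0.16,0,-0.065,0]]' 0; python3 -m handwheel '[[-0.03,0,0,0],[-0.04,0,0,0],[-0.04,0,0,0]]'
python3 - <<'E'
from h import *
im=snap('wrist','w1.png'); print(read_state()['eef_pos'],read_state()['eef_rot'])
E
```

```text
clock: 2.78
eef_pos: [559.6, 32.4, 210.1]
eef_rot: [3.141, 0.003, 1.827]
wrist_force: [0.9, -0.2, -0.1]
finger_gap: 79.4
clock: 3.15
eef_pos: [569.7, -6.4, 210.1]
eef_rot: [3.141, 0.003, 1.826]
wrist_force: [-0.7, 0.2, -0.1]
finger_gap: 94.0
[569.57229468  -5.82679747 210.15000415] [3.14132459e+00 3.08280425e-03 1.82662115e+00]
```

View pics/w1.png

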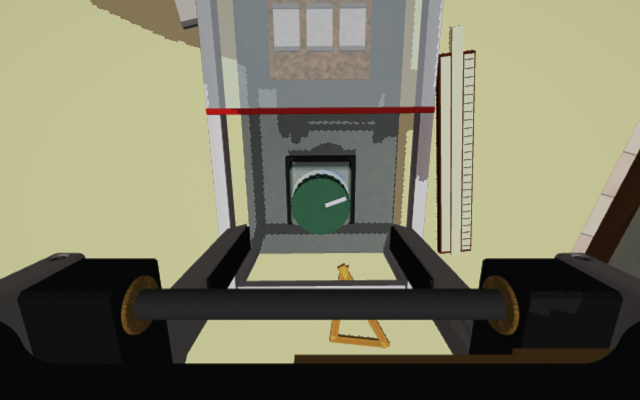

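The guard's near edge is now at row 111 and the green cap, uncovered, is at about (320,204).

```bash
python3 - <<'E'
from h import *
d=load('w1.png'); h=cv2.cvtColor(d['im'],cv2.COLOR_RGB2HSV)
m=cv2.inRange(h,(60,90,40),(90,255,200)); m=cv2.morphologyEx(m,cv2.MORPH_CLOSE,np.ones((13,13)))
c=max(cv2.findContours(m,0,1)[0],key=cv2.contourArea); P=c[:,0,:]
print(cv2.boundingRect(c), cv2.fitEllipse(c))
lo=P[P[:,1]>np.median(P[:,1])]
l,t,w,hh=cv2.boundingRect(c)
xs=l+(w-1)/2; print('width mm',onz(d,l+w,204,102.5)-onz(d,l,204,102.5))
a=onz(d,xs,t+hh,102.5); q=onz(d,xs,t,102.5); print('bottom edge',a,'top edge',q)
M,r=cv2.minEnclosingCircle(np.array([onz(d,*p,102.5)[:2] for p in P],np.float32)); C=np.array(M); print('circ',M,r)
w_=cv2.inRange(h,(0,0,150),(180,70,255)); mm=np.zeros_like(m); cv2.drawContours(mm,[cv2.convexHull(c)],-1,255,-1); mm=cv2.erode(mm,np.ones((7,7))); w_&=mm
ys,x2=np.nonzero(w_); W=np.array([onz(d,u,v,102.5)[:2] for u,v in zip(x2,ys)]); k=W[W[:,1].argsort()]
v=cv2.fitLine(W.astype(np.float32),2,0,.01,.01).ravel(); print('stripe deg',np.degrees(np.arctan2(v[1],v[0])),W.mean(0),len(W))
L,Rr=onz(d,207,111,125),onz(d,435,109,125); k=Rr-L; yaw=np.degrees(np.arctan2(k[1],k[0])); mid=(L+Rr)/2
Y=np.array([-np.sin(np.radians(15)),np.cos(np.radians(15))]);X=np.array([Y[1],-Y[0]])
print('yaw',yaw,np.linalg.norm(k),'edge keeper y',(mid[:2]-C)@Y-95,'x',(mid[:2]-C)@X)
s=read_state(); dl=C-s['eef_pos'][:2]; print('tool dx,dy',dl@Y,dl@X)
E
```

```text
(291, 176, 60, 58) ((320.2088623046875, 205.16104125976562), (56.29650115966797, 57.83407211303711), 94.16410827636719)
width mm [58.87717749 15.3738907   0.        ]
bottom edge [579.85678076 -40.4623456  102.5       ] top edge [564.40979809  18.54711653 102.5       ]
circ (571.5386962890625, -10.86080265045166) 30.508310317993164
stripe deg 34.778416 [585.27033583  -3.13433779] 81
yaw 15.103272982473365 196.16108258324257 edge keeper y -3.795920098574058 x 1.3502736709027172
tool dx,dy -5.371417802476933 0.5965016855472282
```

Guard edge is at keeper y ≈ -4 (expected -5), so it is fully open. Cap is at (571.5,-10.9), r 30.5, stripe at 19.7° relative to the jar, so about 52° to release. Descending to grip.

```bash
python3 -m handwheel '[[-0.005,0.0006,0.03,0],[-0.005,0.0006,0.07,0],[-0.005,0.0006,0.105,0],[-0.005,0.0006,0.125,0],[-0.005,0.0006,0.130,0]]' 0; python3 -m handwheel '[[0,0,0,0],[0,0,0,0],[0,0,0,0],[0,0,0,0],[0,0,0,0]]' 1 40;python3 -c "
from cell import *; s=read_state(); print(s['joints'],s['eef_pos'],s['finger_gap'],s['wrist_force'],s['moment'])"
```

```text
clock: 3.82
eef_pos: [570.9, -9.7, 79.2]
eef_rot: [-3.14, 0.002, 1.828]
wrist_force: [0.3, 0.1, 0.5]
finger_gap: 94.3
clock: 4.45
eef_pos: [571.2, -9.7, 79.6]
eef_rot: [-3.141, 0.002, 1.828]
wrist_force: [-0.2, 0.8, 3.4]
finger_gap: 60.2
[-0.07992875  0.4885317   1.59057618 -0.00285042  1.0621821  -0.33557905] [571.23468013  -9.69428496  79.61566075] 60.24929595240699 [-0.21602509  0.83356255  3.36081155] [ 0.16350222 -0.12743117 -0.02514171]
```

```bash
python3 -m handwheel '[[0,0,0,-7],[0,0,0,-14],[0,0,0,-21],[0,0,0,-28],[0,0,0,-35]]'; python3 -m handwheel '[[0,0,0,-5],[0,0,0,-10]]';python3 -c "
from cell import *; s=read_state(); print(s['joints'],s['eef_rot'],s['finger_gap'],s['wrist_force'],s['moment'])"
```

```text
clock: 5.08
eef_pos: [571.4, -9.8, 80.2]
eef_rot: [-3.14, 0.002, 2.442]
wrist_force: [-3.2, -0.2, 8.4]
finger_gap: 60.1
clock: 5.32
eef_pos: [571.1, -9.7, 80.6]
eef_rot: [-3.14, 0.001, 2.62]
wrist_force: [-5.3, 0.3, 9.1]
finger_gap: 60.3
[-0.08007796  0.48698445  1.59023013 -0.00260367  1.06429268 -1.12752077] [-3.13957185e+00  1.05239720e-03  2.61950320e+00] 60.3293831774677 [-5.27190575  0.27959386  9.12105528] [ 0.16543834  0.99184275 -0.30678129]
```

```bash
P='
from cell import *; s=read_state(); print(s["eef_rot"][2]*57.2958-104.73,s["eef_pos"],s["wrist_force"],s["moment"])'
python3 -m handwheel '[[0,0,0,-3],[0,0,0,-4]]' >/dev/null;python3 -c "$P"
python3 -m handwheel '[[0,0,0,-3],[0,0,0,-3]]' >/dev/null;python3 -c "$P"
python3 -m handwheel '[[0,0,0,-3],[0,0,0,-3]]' >/dev/null;python3 -c "$P"
python3 - <<'E'
from h import *
snap('wrist','w2.png')
E
```

```text
49.36868493643091 [570.89460536  -9.77589743  80.97464779] [-4.22739622 -0.58429147  7.13538323] [ 0.07765918  0.69058678 -0.23197489]
52.32764628839708 [570.75367634  -9.80141735  81.2006706 ] [-3.75068263 -0.56709536  5.27604026] [0.18283402 0.6052879  0.00696474]
55.27735987145324 [570.66286919  -9.89621006  81.40827788] [-3.92904242 -0.07372763  6.23023519] [0.06284563 0.5180172  0.0307413 ]
```

View pics/w2.png

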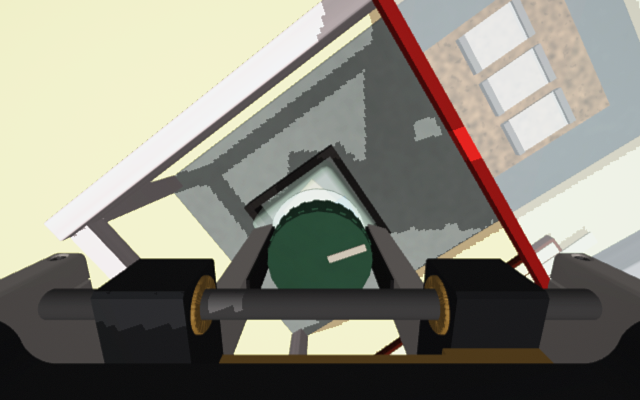

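The torque about z fell from 0.31 to 0 at about 52° of turn, as predicted, and the stripe is unchanged relative to the jaws, at (330,261)-(365,248), so there was no slip. Lifting straight up, gently at first.

```bash
P='
from cell import *; s=read_state(); print(s["eef_pos"],s["eef_rot"],s["wrist_force"],s["moment"])'
python3 -m handwheel '[[0,0,-0.002,0],[0,0,-0.004,0],[0,0,-0.005,0]]' >/dev/null;python3 -c "$P"
python3 - <<'E'
from h import *
a=snap('side','s1.png');b=snap('scene','sc1.png')
for n in('s1','sc1'):
    d=load(n+'.png'); print(n,proj(d,[571,-10,90]))
E
```

```text
[570.59799981 -10.02047975  86.44404864] [-3.13868104e+00 -2.70237232e-04  2.79181699e+00] [-1.28360047 -0.14100495 -1.49428969] [-0.08804077  0.10448898 -0.00455033]
s1 [331.44887326 199.76158962]
sc1 [312.61892137 200.80970323]
```

```bash
P='
from cell import *; s=read_state(); print(s["clock"],s["eef_pos"],s["eef_rot"],s["wrist_force"],s["moment"])'
python3 -m handwheel '[[0,0,-0.008,0],[0,0,-0.016,0],[-0.0004,0.0004,-0.025,0],[-0.0004,0.0004,-0.030,0],[-0.0004,0.0004,-0.030,0]]' >/dev/null;python3 -c "$P"
python3 - <<'E'
from h import *
a=snap('side','s2.png');b=snap('scene','sc2.png')
A=a[150:250,275:395][:,:,::-1];B=b[150:250,255:375][:,:,::-1]
cv2.imwrite('pics/c2.png',np.vstack([cv2.resize(i,None,fx=3,fy=3,interpolation=cv2.INTER_CUBIC) for i in (A,B)])) if 0 else cv2.imwrite('pics/c2.png',np.hstack([cv2.resize(i,(396,330),interpolation=cv2.INTER_CUBIC) for i in (A,B)]))
snap('wrist','w3.png')
E
```

```text
7.225 [571.40108983  -9.65245052 117.0297583 ] [-3.13911890e+00  7.73973279e-04  2.79195842e+00] [ 1.39057641 -0.71804077 -1.26656714] [ 0.04046867 -0.03586974  0.00425702]
```

View pics/c2.png

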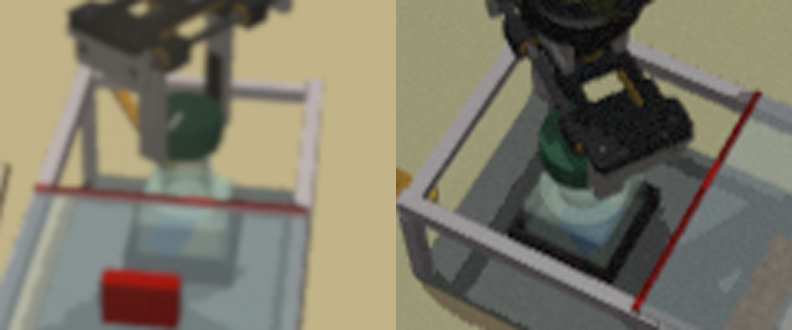

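View pics/w3.png

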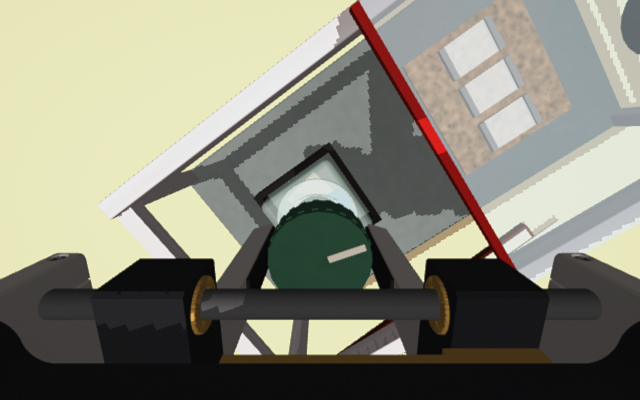

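The jar stands in its pocket below the cap in both views. In the wrist view the cap has not shifted in the jaws. Checking the cap height and jar numerically.

```bash
python3 - <<'E'
from h import *
# cap silhouette bottom in side view vs prediction for lower edge heights
d=load('s2.png'); h=cv2.cvtColor(d['im'],cv2.COLOR_RGB2HSV)
m=cv2.inRange(h,(60,90,20),(90,255,200)); m[:170]=0;m[205:]=0;m[:,:320]=0;m[:,345:]=0
ys,xs=np.nonzero(m); print('green rows',ys.min(),ys.max(),'cols',xs.min(),xs.max(),[(c,ys[xs==c].max()) for c in range(326,343,2) if (xs==c).any()])
th=np.linspace(0,2*np.pi,72)
for z in(109,112,115):
    p=np.array([proj(d,[571.3+30*np.cos(t),-9.7+30*np.sin(t),z]) for t in th]); print(z,'bottom',p[p[:,1].argmax()], 'right',p[:,0].max())
p=np.array([proj(d,[571.3+30*np.cos(t),-9.7+30*np.sin(t),139]) for t in th]); print('top z139',p[p[:,1].argmin()])
# cap top in wrist view
d=load('w3.png'); h=cv2.cvtColor(d['im'],cv2.COLOR_RGB2HSV)
m=cv2.inRange(h,(60,90,20),(90,255,200)); m=cv2.morphologyEx(m,cv2.MORPH_CLOSE,np.ones((15,15)))
c=max(cv2.findContours(m,0,1)[0],key=cv2.contourArea); print(cv2.boundingRect(c))
for z in(136,139,142):
    p=np.array([proj(d,[571.3+30*np.cos(t),-9.7+30*np.sin(t),z]) for t in th]);print(z,p.min(0),p.max(0))
# pocket outer inside dark corners -> jar mouth prediction
print('mouth px',proj(d,[571.3,-9.7,92]))
s=read_state();print(s['eef_pos'],s['finger_gap'],s['wrist_force'])
E
```

```text
Traceback (most recent call last):
ValueError: zero-size array to reduction operation minimum which has no identity
```

```bash
python3 - <<'E'
from h import *
def G(im): im=im.astype(int); return (((im[:,:,1]-im[:,:,0])>18)&(im[:,:,1]<110)).astype(np.uint8)*255
th=np.linspace(0,2*np.pi,72)
circ=lambda d,z:np.array([proj(d,[571.3+30*np.cos(t),-9.7+30*np.sin(t),z]) for t in th])
for n,bx in(('s2.png',(320,345,170,210)),('w3.png',(250,390,180,300))):
    d=load(n); m=np.zeros((400,640),np.uint8); a,b,c0,c1=bx; m[c0:c1,a:b]=G(d['im'])[c0:c1,a:b]
    print(n,cv2.boundingRect(m))
    for z in(109,112,115,136,139,142): p=circ(d,z); print(z,'min',p.min(0).round(1),'max',p.max(0).round(1))
    if n[0]=='s': print(d['im'][185:205,333].tolist())
print('mouth px',proj(d,[571.3,-9.7,92]))
s=read_state();print(s['eef_pos'],s['finger_gap'],s['wrist_force'])
E
```

```text
s2.png (332, 181, 9, 8)
109 min [319.5 187.2] max [343.2 200.4]
112 min [319.5 186.2] max [343.2 199.4]
115 min [319.5 185.2] max [343.3 198.4]
136 min [319.5 178.3] max [343.5 191.4]
139 min [319.5 177.3] max [343.5 190.3]
142 min [319.5 176.3] max [343.6 189.3]
[[47, 64, 51], [46, 65, 50], [47, 65, 52], [46, 64, 50], [47, 64, 51], [45, 61, 47], [43, 59, 46], [44, 58, 46], [42, 58, 45], [42, 57, 45], [42, 58, 45], [42, 58, 45], [48, 61, 49], [72, 81, 66], [106, 110, 91], [124, 129, 109], [129, 138, 120], [129, 142, 126], [126, 142, 128], [129, 147, 133]]
w3.png (268, 208, 104, 81)
109 min [274.1 193.8] max [363.8 278. ]
112 min [273.4 194.8] max [364.5 280.3]
115 min [272.7 195.9] max [365.2 282.5]
136 min [266.7 204.4] max [370.7 300.7]
139 min [265.7 205.8] max [371.6 303.6]
142 min [264.7 207.3] max [372.6 306.7]
mouth px [319.08577611 228.92340472]
[571.06308309  -9.65337832 116.23825735] 60.1904607342016 [ 0.18002967  0.58098969 -0.22382559]
```

```bash
python3 -m handwheel '[[0,0,0,0],[0,0,0,0]]'; python3 -c "
from cell import *; manip.sign_off()"
```

```text
clock: 7.62
eef_pos: [571.0, -9.7, 116.0]
eef_rot: [-3.139, -0.001, 2.792]
wrist_force: [-0.0, 0.1, -1.7]
finger_gap: 59.9
the job is handed in; nothing more can be done
```

I finished the job and handed it in at 7.6 s on the robot's clock. The sign-off gave no verdict.

- **Guard:** I pushed it to its hard stop, where the wrist force rose to about 24 N. Its near edge then measured at keeper y ≈ -4 mm, against about -5 expected for fully open.
- **Unscrewing:** I turned the cap 55° anticlockwise. The resisting torque fell from 0.31 N m to zero at about 52°, as the stripe angle had predicted, and the cap did not slip in the jaws.
- **Lifting:** I raised the cap straight up. The load on the wrist was about 1.5 N. That fits the cap alone, and the jar would have added about 4.4 N. Both fixed cameras show the jar still in its pocket.
- **Final pose:** The side view puts the cap's lower edge at about 112–113 mm, so roughly 20 mm above the mouth. The tool is within 0.3 mm of where it gripped the cap, and level to about 0.003 rad.

**Checks that were weak or missing:**
- My first colour mask for the cap-height check found nothing. The looser mask was partial, so I read the edge height off one pixel column. The wrist view put the cap's top at about 136–139 mm, consistent with that.
- I did not measure the jar mouth's centre directly after the lift. The jar has 1.5 mm of play in its pocket.
- I did not measure the slide rule, set square, weight and cursor at the end. No move went near them.

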